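# Balance the loaded centrifuge rotor

## Robot

A 6-joint arm with a two-finger parallel gripper is mounted at the origin on the work surface. World frame = base frame: x ahead of the robot, y to its left, z up, the work surface at z = 0. Lengths are in mm, angles in rad, forces in N, time in s.
With the tool pointing down it reaches from about 325 to 1000 mm from the base axis. Payload 5.1 kg.
Tool frame: the origin (TCP) lies on the centre line of the jaws, within the pads' length; the fingertips stand 11 mm ahead of it and the grasp point (between the pads) lies 8 mm behind it; z points along the fingers, y is the line along which they close (so a half turn about z gives the same grasp; the last joint's range is limited). The gripper opens to 85 mm and grips with 20 to 120 N. Pads are 22 mm wide; open, the fingers measure 114 mm over their backs; the gripper's body (76 mm by 85 mm) begins 54 mm behind the grasp point. The pads swing forward as they close: fully open they stand 13 mm farther back than shut.
Start: joints at [-1.43, 0.124, 1.65, -0, 1.367, -0.083], TCP at [144.226, -633.785, 242.322] pointing down, gripper open.
Joint ranges: [-2.61, 2.61], [-1.02, 2.33], [0.03, 2.71], [-1.35, 4.49], [0.32, 2.68], [-2.91, 2.91]. Speed limits (rad/s): [2.57, 2.57, 3.14, 3.14, 3.14, 3.14].

## Interface

Orientations are given as a 3x3 rotation matrix whose columns are the frame's x, y, z axes.
In Python, from rig import arm gives the robot as it stands.
- The arm moves only by the shell command python3 -m jog 'ROWS' [FORCE]. ROWS is a JSON object whose one key "motion" holds a list of rows, each a list of 5 numbers: the shift along the tool's x, y, z in m, then the turn about the tool's z in degrees, then the opening, from 0 (shut) to 1 (fully open). In form: {"motion": [[tx, ty, tz, twist, grip], ...]}. A call has 1 to 8 rows; each row is the pose to reach, as a shift and turn from the pose commanded when the call began, along the tool's axes at that moment; what a row does not reach only later rows make up. A row lasts 1/8 s, in which the tool goes at most 62.5 mm and 10.7 degrees, less where a joint would pass 70% of its speed; a pose out of reach is approached as far as the arm can. A call with a gripper value outside its range is refused whole. The fingers move at their own pace and stop on an object; FORCE is the grip in N (left out, the last holds). Time passes only in rows, so rows that repeat a pose let the fingers close. It gives the time, the measured TCP pose, the force, the opening and the grip force at its end, in the units of the state.
- arm.sense(): the state, without advancing time (a new reading comes with each control period).
- arm.camera(name): name is "side" or "top"; returns (picture, depth): 480x640x3 uint8, red, green, blue; 480x640 float32, mm along the optical axis (not along the pixel's ray), 0 where there is no reading.
- arm.calibration(name): a dict with "K" (3x3 intrinsics, pixels), "extrinsics" (4x4, takes a point from camera to world coordinates). Camera axes: x right, y down, z forward; pixel columns grow to the right and rows downward; lengths in mm; the calibration is good to about 2 mm. A picture is of the moment at which its call begins. calibration takes no time and is no camera call.
- arm.close_job(): hands the job in; it is judged then, once.
The state is a dict: "clock": time; "q": joint angles; "joint_velocities": joint speeds; "effort": joint torques, N m; "ee_pos": TCP position; "eef_rot": TCP orientation; "wrist_force": force on the tool from outside, world axes, zero at the start; "moment": the same for the moment, N m; "finger_gap": finger opening in mm; "grip_force": force on a finger pad.
Only numpy, scipy, OpenCV 4.12 (cv2) and the standard library are available. Lean on these libraries where they do the work, as an engineer would, in place of code of your own. Each camera call takes 0.05 s, during which the arm holds its last target. There are 200 camera calls.

## Task

The six-place centrifuge rotor on the bench has been loaded with its tubes out of balance. Rearrange them so that each tube sits straight across the rotor from the other tube of its own kind, all six standing fully down in the buckets; park a tube in the free middle hole of the foam block while you exchange them. Keep every tube upright and leave the two amber vials undisturbed in the foam block.

Things in the scene. Friction and masses are not known exactly. Their poses are not given: they have to be found in the camera images.
- tall_a: 50 mL screw-cap tube with a conical tip: clear body 29 mm across, on top one broad flat white ribbed cap 36 mm across (the top 16 mm). 117 mm tall in all. Origin at the centre of its underside, z up its axis. The underside tip is 9 mm across and widens to the full body over 16 mm. One of two alike.
- tall_b: 50 mL screw-cap tube with a conical tip: clear body 29 mm across, on top one broad flat white ribbed cap 36 mm across (the top 16 mm). 117 mm tall in all. Origin at the centre of its underside, z up its axis. The underside tip is 9 mm across and widens to the full body over 16 mm. The second of two alike.
- ridge_a: Round-bottomed centrifuge tube: clear body 29 mm across, white cap in two steps, a round skirt 31 mm across from 82 to 96 mm above the underside and on it a narrow six-sided knob 19 mm across up to 108 mm, the full height. Origin at the centre of its underside, z up its axis. One of two alike.
- ridge_b: Round-bottomed centrifuge tube: clear body 29 mm across, white cap in two steps, a round skirt 31 mm across from 82 to 96 mm above the underside and on it a narrow six-sided knob 19 mm across up to 108 mm, the full height. Origin at the centre of its underside, z up its axis. The second of two alike.
- slim_a: Slim 15 mL tube fixed in a thick white plastic adapter sleeve, handled as one piece: sleeve 30 mm across up to 82 mm above the underside, from it the clear slim tube 17 mm across, then a small round white ribbed cap 23 mm across from 113 to 128 mm, the full height. Origin at the centre of its underside, z up its axis. One of two alike.
- slim_b: Slim 15 mL tube fixed in a thick white plastic adapter sleeve, handled as one piece: sleeve 30 mm across up to 82 mm above the underside, from it the clear slim tube 17 mm across, then a small round white ribbed cap 23 mm across from 113 to 128 mm, the full height. Origin at the centre of its underside, z up its axis. The second of two alike.
- rotor: Metal swing-out rotor, fixed on a bench stand, 220 mm across. Six upright steel buckets centred 85 mm from its axis, at 0, 60 .. 300 degrees from its own x axis; straight across means 180 degrees apart. Bucket: bore 34, outside 45 mm, inner floor 22 and rim 92 mm above the bench; hub 72 mm across, its cross bar up to 113 mm. Each holds one tube at the start. Origin on the axis at bench level.
- foam_block: White foam tube block, fixed, 185 x 70 x 60 mm (x, y, z), three 34 mm holes 50 mm deep (inner floor 10 mm above the bench) along its x axis at -60, 0 and +60 mm. The middle hole is free and takes any of the six tubes; the outer two hold amber vials. Origin at the centre of its underside.
- vial_a: Amber glass vial with a black cap, 30 mm across, 78 mm tall, in the foam block's hole at -60 mm; its top is 88 mm above the bench. Origin at the centre of its underside. Leave it alone.
- vial_b: The same kind of amber vial in the foam block's hole at +60 mm. Leave it alone.
Not all that is in view belongs to the job. What is shaped like the tall_b but yellow is not meant.

How it is judged (in metres and radians):
At the end, for the whole second after the job is handed in: All six tubes stand in the rotor's buckets, down on the bucket floor (within 8 mm), within 10 mm of the 85 mm circle and within 0.15 rad of upright, and the two of each kind are in opposite buckets (more than 158 mm apart between centres, 170 mm nominal); all at rest (under 0.02 m/s) and released (horizontal distance between tall_a and tall_b above 0.158 m and horizontal distance between ridge_a and ridge_b above 0.158 m and horizontal distance between slim_a and slim_b above 0.158 m and z of tall_a in the frame of rotor between 0.016 and 0.03 m and horizontal distance between tall_a and rotor between 0.075 and 0.095 m and angle between each of tall_a, tall_b, ridge_a, ridge_b, slim_a, slim_b's own z axis and vertical below 0.15 rad and linear speed of each of tall_a, tall_b, ridge_a, ridge_b, slim_a, slim_b below 0.02 m/s and z of tall_b in the frame of rotor between 0.016 and 0.03 m and horizontal distance between tall_b and rotor between 0.075 and 0.095 m and z of ridge_a in the frame of rotor between 0.016 and 0.03 m and horizontal distance between ridge_a and rotor between 0.075 and 0.095 m and z of ridge_b in the frame of rotor between 0.016 and 0.03 m and horizontal distance between ridge_b and rotor between 0.075 and 0.095 m and z of slim_a in the frame of rotor between 0.016 and 0.03 m and horizontal distance between slim_a and rotor between 0.075 and 0.095 m and z of slim_b in the frame of rotor between 0.016 and 0.03 m and horizontal distance between slim_b and rotor between 0.075 and 0.095 m); the robot touches nothing.
It fails at once if an amber vial is moved more than 15 mm or tipped more than 0.3 rad ((distance of vial_a from where it was at the start of the episode above 0.015 m or angle between vial_a's own z axis and vertical above 0.3 rad) or (distance of vial_b from where it was at the start of the episode above 0.015 m or angle between vial_b's own z axis and vertical above 0.3 rad)).
It fails at once if a tube is tipped more than 0.8 rad from upright (angle between any of tall_a, tall_b, ridge_a, ridge_b, slim_a, slim_b's own z axis and vertical above 0.8 rad).
It also fails if it takes over 112 s, if anything falls off the work surface, if the arm or the gripper's body presses on something with over 40 N, if the wrist force passes 120 N, or if a joint passes its speed limit or range.

## Working session

There is one attempt and no reset: what is moved stays moved. The work goes in short steps, Python scripts to look and compute and a shell command to move; the robot and the scene stay as the last step left them, time stands still between calls to the robot, and variables do not carry over. Pictures are saved under pics/ and viewed, at most 14 in all, crops included, and the job is handed in when it is done.

```bash
ls; mkdir -p pics; python3 - <<'E'
from rig import arm
import cv2,numpy as np
for n in("top","side"):
    p,d=arm.camera(n); np.savez(f"pics/{n}0.npz",p=p,d=d); cv2.imwrite(f"pics/{n}0.png",p[:,:,::-1]); c=arm.calibration(n); print(n,np.round(c["K"],1).tolist(),np.round(c["extrinsics"],3).tolist())
s=arm.sense(); print(s)
E
```

```text
pics
top [[521.3, 0.0, 316.0], [0.0, 521.3, 238.4], [0.0, 0.0, 1.0]] [[0.029, -0.996, 0.087, 531.898], [-1.0, -0.028, 0.005, -17.422], [-0.003, -0.087, -0.996, 771.992], [0.0, 0.0, 0.0, 1.0]]
side [[494.2, 0.0, 312.9], [0.0, 494.2, 240.9], [0.0, 0.0, 1.0]] [[-0.916, -0.296, 0.271, 376.336], [-0.402, 0.656, -0.639, 474.328], [0.011, -0.694, -0.72, 622.286], [0.0, 0.0, 0.0, 1.0]]
{'clock': 0.1, 'q': array([-1.42961850e+00,  1.24452258e-01,  1.65152965e+00,  6.15216038e-06,
        1.36753925e+00, -8.26084538e-02]), 'joint_velocities': array([-0.00124219,  0.00011336, -0.00277824,  0.00070125,  0.00114546,
       -0.0012485 ]), 'effort': array([ 1.77691518e-04, -4.24932361e+01, -3.66652536e+01, -1.78250093e-04,
        3.94755116e-03,  1.10000201e-06]), 'ee_pos': array([ 144.14200292, -633.2653174 ,  241.17254094]), 'eef_rot': array([[ 9.75064476e-01,  2.21921601e-01, -2.65392766e-04],
       [ 2.21921699e-01, -9.75062619e-01,  1.91016395e-03],
       [ 1.65132077e-04, -1.92142942e-03, -9.99998140e-01]]), 'wrist_force': array([-0.65204125,  0.99049407, -0.75445855]), 'moment': array([-0.06008204,  0.00424693,  0.01985928]), 'grip_force': 0.0, 'finger_gap': 85.58230609940459}
```

View pics/top0.png

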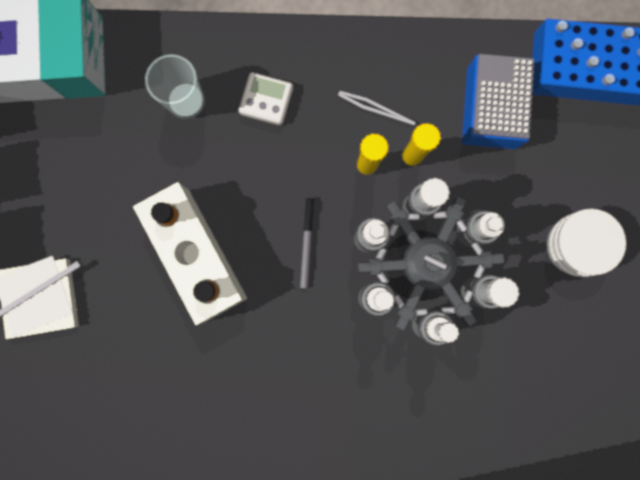

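View pics/side0.png

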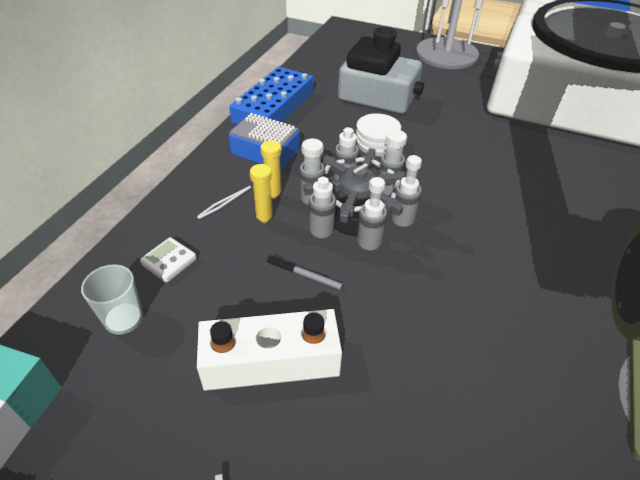

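```bash
cat > h.py <<'E'
import numpy as np,cv2
from rig import arm
def world(n,u,v,z=None,d=None):
    c=arm.calibration(n);K=np.array(c["K"]);E=np.array(c["extrinsics"])
    r=np.linalg.inv(K)@np.array([u,v,1.0]);w=E[:3,:3]@r;o=E[:3,3]
    return o+w*(d if d is not None else (z-o[2])/w[2])
def cloud(n,d):
    c=arm.calibration(n);K=np.array(c["K"]);E=np.array(c["extrinsics"])
    v,u=np.mgrid[:480,:640];r=np.stack([(u-K[0,2])/K[0,0],(v-K[1,2])/K[1,1],np.ones(u.shape)],-1)*d[...,None]
    return r@E[:3,:3].T+E[:3,3]
E
python3 - <<'E'
from h import *
t=np.load("pics/top0.npz");s=np.load("pics/side0.npz")
a=cv2.resize(t['p'][160:360,340:540],(400,400),interpolation=cv2.INTER_CUBIC);b=cv2.resize(s['p'][120:270,240:440],(533,400),interpolation=cv2.INTER_CUBIC)[:, :400+0]
b=cv2.resize(s['p'][125:265,285:425],(400,400),interpolation=cv2.INTER_CUBIC)
cv2.imwrite("pics/crop1.png",np.hstack([a,b])[:,:,::-1])
for n,x in(("top",t),("side",s)):
    P=cloud(n,x['d']);p=x['p'].astype(int)
    m=((p.min(2)>140)&(P[...,2]>110)&(P[...,2]<165)&(x['d']>0)&(abs(P[...,0]-520)<170)&(abs(P[...,1]+220)<170)).astype(np.uint8)
    k,l,st,c=cv2.connectedComponentsWithStats(m)
    for i in range(1,k):
        if st[i,4]>25:
            q=P[l==i];z=np.percentile(q[:,2],90);tq=q[q[:,2]>z-5];print(n,np.round(c[i]),st[i,4],"z",np.round(z),"xy",np.round((tq.max(0)+tq.min(0))[:2]/2),np.round(np.ptp(tq,axis=0)[:2]))
x=t;P=cloud("top",x['d'])
hsv=cv2.cvtColor(x['p'],cv2.COLOR_RGB2HSV)
for nm,(u,v) in {"hole":(187,252),"va":(164,214),"vb":(206,291),"hub":(433,262),"y":(373,146)}.items(): print(nm,np.round(P[v,u]))
m=((P[...,2]>52)&(P[...,2]<68)&(x['p'].min(2)>90)).astype(np.uint8)
k,l,st,c=cv2.connectedComponentsWithStats(m);
i=l[200,180] or 1+np.argmax(st[1:,4]);q=P[l==i][:,:2].astype(np.float32);print("foam",cv2.minAreaRect(q))
E
```

```text
top [434. 193.] 667 z 139.0 xy [ 649. -158.] [35. 34.]
top [491. 225.] 470 z 129.0 xy [ 613. -236.] [17. 18.]
top [375. 232.] 448 z 130.0 xy [600. -89.] [17. 16.]
top [435. 262.] 85 z 113.0 xy [ 564. -166.] [15. 25.]
top [502. 292.] 743 z 139.0 xy [ 529. -243.] [34. 35.]
top [383. 300.] 290 z 150.0 xy [515. -97.] [21. 22.]
top [447. 331.] 354 z 150.0 xy [ 479. -174.] [22. 23.]
side [347. 136.] 232 z 131.0 xy [ 615. -235.] [17. 20.]
side [395. 141.] 426 z 141.0 xy [ 530. -243.] [34. 34.]
side [312. 150.] 427 z 141.0 xy [ 650. -158.] [35. 37.]
side [412. 167.] 304 z 152.0 xy [ 481. -174.] [22. 23.]
side [360. 168.] 50 z 115.0 xy [ 565. -167.] [15. 28.]
side [322. 187.] 297 z 131.0 xy [601. -89.] [17. 17.]
side [376. 190.] 329 z 152.0 xy [516. -97.] [23. 23.]
hole [573. 175.  10.]
va [619. 189.  86.]
vb [519. 128.  87.]
hub [ 564. -163.  112.]
y [710. -84. 117.]
foam ((570.322265625, 162.79754638671875), (185.63186645507812, 70.74443054199219), 30.672460556030273)
```

View pics/crop1.png

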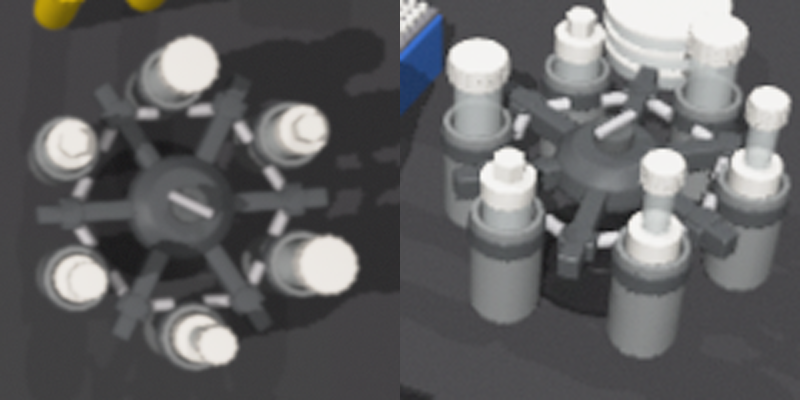

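```bash
python3 - <<'E'
from h import *
t=np.load("pics/top0.npz");P=cloud("top",t['d']);p=t['p'].astype(int)
C=np.array([564.7,-166.2]);dx=P[...,:2]-C;r=np.hypot(*dx.transpose(2,0,1));a=np.degrees(np.arctan2(dx[...,1],dx[...,0]))
for k in range(6):
    A=5.2+30-60*k-60
    da=(a-A+180)%360-180
    for lo,hi in((45,65),(65,85),(85,115)):
        m=(abs(da)<6)&(r>lo)&(r<hi)&(t['d']>0); print(round(A),lo,np.round(np.percentile(P[...,2][m],95)),end=' | ')
print()
m=(r<36);print("hub zmax",P[...,2][m].max())
# jar, yellow
j=(p.min(2)>140)&(P[...,2]>20)&(P[...,1]<-280)&(P[...,1]>-450)&(abs(P[...,0]-590)<80);q=P[j];print("jar",q.min(0),q.max(0))
# vials: dark caps z>80 within foam
c=np.array([570.3,162.8]);f=(P[...,2]>80)&(P[...,2]<95)&(np.hypot(P[...,0]-c[0],P[...,1]-c[1])<100)&(t['d']>0)
k,l,st,ce=cv2.connectedComponentsWithStats(f.astype(np.uint8))
for i in range(1,k):
    if st[i,4]>30: q=P[l==i];print("vial",(q.max(0)+q.min(0))/2,np.ptp(q,axis=0))
# hole at foam top: below-top pixels inside the foam centre
hm=((P[...,2]<45)&(np.hypot(P[...,0]-c[0],P[...,1]-c[1])<40)).astype(np.uint8)
k,l,st,ce=cv2.connectedComponentsWithStats(hm);i=1+np.argmax(st[1:,4]);
cs,_=cv2.findContours((l==i).astype(np.uint8),0,1);(u,v),(aa,bb),_=cv2.fitEllipse(max(cs,key=len));print("hole px",u,v,aa,bb,world("top",u,v,60))
for (u,v) in((188,252),):print(P[v,u])
E
```

```text
-25 45 88.0 | -25 65 89.0 | -25 85 87.0 | -85 45 88.0 | -85 65 89.0 | -85 85 87.0 | -145 45 87.0 | -145 65 89.0 | -145 85 87.0 | -205 45 88.0 | -205 65 88.0 | -205 85 87.0 | -265 45 87.0 | -265 65 89.0 | -265 85 87.0 | -325 45 88.0 | -325 65 89.0 | -325 85 87.0 | 
hub zmax 113.92278940856511
jar [ 555.69703508 -445.95100746   20.14580782] [ 648.4638349  -353.38166678   49.57535588]
vial [621.30099743 192.46960778  85.20607005] [26.78047352 27.9934181  10.13237876]
vial [518.71409926 131.67885702  85.21458122] [26.29228112 27.01554968 10.00841075]
hole px 188.35935974121094 252.79193115234375 20.79698944091797 22.866641998291016 [569.5671379  160.27782165  60.        ]
[573.46202121 173.82054257   8.08702624]
```

```bash
cat > go.py <<'E'
import sys,numpy as np
from rig import arm
# usage: go.py x y z psi  -> tool shift (m) and twist (deg) from the measured pose
x,y,z,psi=map(float,sys.argv[1:5]);s=arm.sense();R=s["eef_rot"];p=s["ee_pos"]
psi0=np.degrees(np.arctan2(R[1,0],R[0,0]))
print("at",np.round(p,1),"psi",round(psi0,2),"t",s["clock"],"F",np.round(s["wrist_force"],1),"gap",round(s["finger_gap"],1),"grip",round(s["grip_force"],1))
print("shift",np.round(R.T@(np.array([x,y,z])-p)/1000,4),"twist",round((psi0-psi+180)%360-180,2))
E
python3 go.py 529 -243.4 242 65
```

```text
at [ 144.1 -633.3  241.2] psi 12.82 t 0.1 F [-0.7  1.  -0.8] gap 85.6 grip 0.0
shift [ 4.618e-01 -2.947e-01 -2.000e-04] twist -52.18
```

```bash
python3 -m jog '{"motion":[[0.02,-0.013,0,-3,0.8],[0.06,-0.04,0,-9,0.8],[0.105,-0.068,0,-15,0.8],[0.15,-0.096,0,-21,0.8],[0.195,-0.125,0,-27,0.8],[0.24,-0.154,0,-33,0.8],[0.28,-0.18,0,-38,0.8],[0.3,-0.19,0,-40,0.8]]}' 60; python3 go.py 529 -243.4 242 65
```

```text
clock: 1.1
ee_pos: [396.1, -378.7, 242.1]
eef_rot: [[0.599, 0.8, 0.0], [0.8, -0.599, 0.001], [0.001, -0.0, -1.0]]
wrist_force: [-0.2, -0.4, -0.1]
finger_gap: 68.3
grip_force: 0.0
at [ 396.1 -378.7  242.1] psi 53.17 t 1.1 F [-0.2 -0.4 -0.1] gap 68.3 grip 0.0
shift [0.188  0.0252 0.0002] twist -11.83
```

```bash
python3 -m jog '{"motion":[[0.04,0.005,0,-3,0.8],[0.085,0.011,0,-6,0.8],[0.13,0.017,0,-9,0.8],[0.165,0.022,0,-11,0.8],[0.188,0.0252,0,-12,0.8],[0.188,0.0252,0,-12,0.8],[0.188,0.0252,0,-12,0.8]]}'; python3 go.py 529 -243.4 122 65
python3 - <<'E'
from h import *
p,d=arm.camera("side");cv2.imwrite("pics/s1.png",p[:,:,::-1])
p,d=arm.camera("top");np.savez("pics/t1.npz",p=p,d=d)
P=cloud("top",d);m=(P[...,2]>150)&(np.hypot(P[...,0]-529,P[...,1]+243)<120);q=P[m];print(len(q),q.min(0),q.max(0))
E
```

```text
clock: 1.98
ee_pos: [527.8, -247.0, 242.1]
eef_rot: [[0.425, 0.905, -0.001], [0.905, -0.425, 0.0], [-0.0, -0.001, -1.0]]
wrist_force: [0.0, 0.1, -0.4]
finger_gap: 68.3
grip_force: 0.0
at [ 527.8 -247.   242.1] psi 64.87 t 1.975 F [ 0.   0.1 -0.4] gap 68.3 grip 0.0
shift [ 0.0038 -0.0004  0.1201] twist -0.13
19172 [ 461.12068329 -284.27226565  150.01708967] [ 595.21264003 -142.69931149  563.95998415]
```

View pics/s1.png

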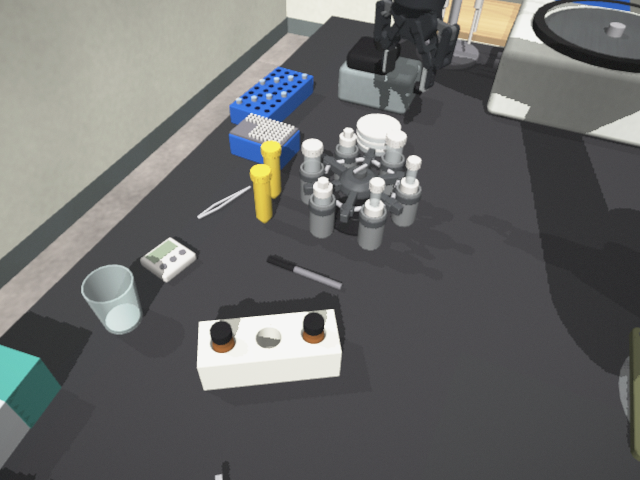

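```bash
python3 -m jog '{"motion":[[0.0038,-0.0004,0.02,0,0.8],[0.0038,-0.0004,0.045,0,0.8],[0.0038,-0.0004,0.07,0,0.8],[0.0038,-0.0004,0.08,0,0.8],[0.0038,-0.0004,0.08,0,0.8],[0.0038,-0.0004,0.08,0,0.8]]}'; python3 go.py 529 -243.4 122 65
python3 - <<'E'
from h import *
p,d=arm.camera("side");P=cloud("side",d)
cv2.imwrite("pics/s2.png",cv2.resize(p[60:240,280:460],(600,600),interpolation=cv2.INTER_CUBIC)[:,:,::-1])
m=(P[...,2]>145)&(P[...,2]<185)&(np.hypot(P[...,0]-529,P[...,1]+243)<75)&(p.max(2)<110);q=P[m][:,:2]-[529,-243.4]
ty=np.array([.906,-.423]);tx=np.array([.423,.906]);a=q@ty;b=q@tx
for s in(a>0,a<0):
    if s.any(): print(s.sum(),"y",np.percentile(a[s],[2,98]).round(1),"x",np.percentile(b[s],[2,98]).round(1))
E
```

```text
clock: 2.82
ee_pos: [530.0, -244.2, 163.3]
eef_rot: [[0.426, 0.905, 0.001], [0.905, -0.426, -0.001], [-0.0, 0.002, -1.0]]
wrist_force: [0.4, -0.4, -0.4]
finger_gap: 68.0
grip_force: 0.0
at [ 530.  -244.2  163.3] psi 64.81 t 2.825 F [ 0.4 -0.4 -0.4] gap 68.0 grip 0.0
shift [ 0.0003 -0.0013  0.0413] twist -0.19
113 y [35.7 50. ] x [-10.4  10. ]
82 y [-45.6 -31.8] x [-5.7 12. ]
```

View pics/s2.png

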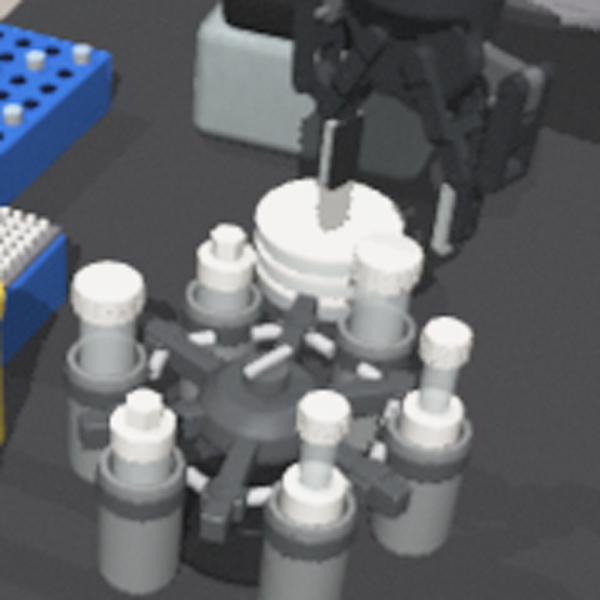

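```bash
python3 -m jog '{"motion":[[0,-0.0012,0.02,0,0.8],[0,-0.0012,0.04,0,0.8],[0,-0.0012,0.04,0,0.8],[0,-0.0012,0.04,0,0],[0,-0.0012,0.04,0,0],[0,-0.0012,0.04,0,0],[0,-0.0012,0.04,0,0],[0,-0.0012,0.04,0,0]]}' 60;  python3 go.py 529 -243.4 273 65
```

```text
clock: 3.88
ee_pos: [529.0, -243.6, 123.3]
eef_rot: [[0.425, 0.905, 0.002], [0.905, -0.425, -0.001], [-0.0, 0.002, -1.0]]
wrist_force: [0.7, -0.5, 3.8]
finger_gap: 31.6
grip_force: 59.6
at [ 529.  -243.6  123.3] psi 64.82 t 3.875 F [ 0.7 -0.5  3.8] gap 31.6 grip 59.6
shift [ 1.000e-04  2.000e-04 -1.497e-01] twist -0.18
```

```bash
python3 -m jog '{"motion":[[0,0,-0.01,0,0],[0,0,-0.03,0,0],[0,0,-0.055,0,0],[0,0,-0.08,0,0],[0,0,-0.105,0,0],[0,0,-0.13,0,0],[0,0,-0.145,0,0],[0,0,-0.15,0,0]]}';  python3 go.py 570.1 162.2 273 65
python3 - <<'E'
from h import *
p,d=arm.camera("side");P=cloud("side",d)
cv2.imwrite("pics/s3.png",cv2.resize(p[0:240,270:510],(600,600),interpolation=cv2.INTER_CUBIC)[:,:,::-1])
E
```

```text
clock: 4.88
ee_pos: [528.6, -243.4, 274.0]
eef_rot: [[0.425, 0.905, 0.002], [0.905, -0.425, -0.001], [-0.0, 0.002, -1.0]]
wrist_force: [-0.7, 0.2, -0.4]
finger_gap: 31.6
grip_force: 59.9
at [ 528.6 -243.4  274. ] psi 64.82 t 4.875 F [-0.7  0.2 -0.4] gap 31.6 grip 59.9
shift [ 0.3847 -0.135   0.0006] twist -0.18
```

View pics/s3.png

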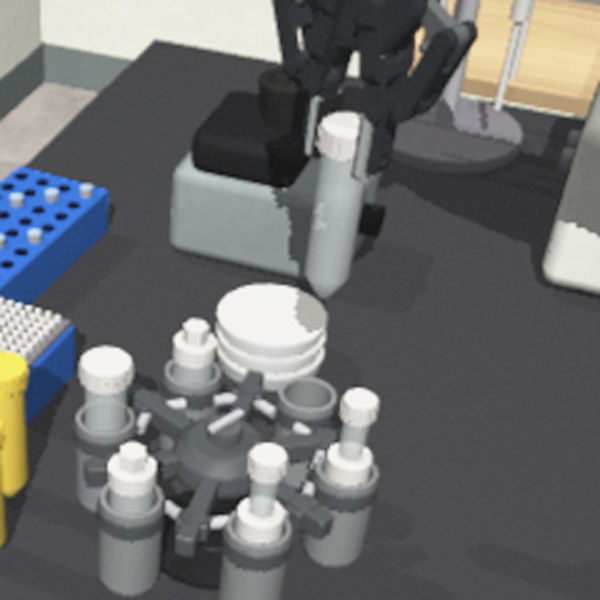

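```bash
python3 -m jog '{"motion":[[0.02,-0.007,0,0,0],[0.06,-0.021,0,0,0],[0.105,-0.037,0,0,0],[0.15,-0.053,0,0,0],[0.195,-0.068,0,0,0],[0.24,-0.084,0,0,0],[0.285,-0.1,0,0,0],[0.32,-0.112,0,0,0]]}'; python3 -m jog '{"motion":[[0.03,-0.011,0,0,0],[0.05,-0.018,0,0,0],[0.0637,-0.0225,0,0,0],[0.0647,-0.023,0,0,0],[0.0647,-0.023,0,0,0],[0.0647,-0.023,0,0,0]]}' ;  python3 go.py 570.1 162.2 180 65; python3 - <<'E'
from h import *
for n in("top","side"):
    p,d=arm.camera(n);P=cloud(n,d);m=(P[...,2]>176)&(P[...,2]<245)&(np.hypot(P[...,0]-570,P[...,1]-162)<25);q=P[m];print(n,m.sum(),[(z,np.round(np.median(q[abs(q[:,2]-z)<6],0)[:2],1)) for z in(185,200,220,240) if (abs(q[:,2]-z)<6).any()])
cv2.imwrite("pics/s4.png",cv2.resize(p[140:400,150:410],(600,600))[:,:,::-1])
E
```

```text
clock: 5.92
ee_pos: [562.0, 96.9, 270.8]
eef_rot: [[0.424, 0.906, -0.003], [0.906, -0.424, 0.0], [-0.001, -0.003, -1.0]]
wrist_force: [0.6, -0.3, -0.8]
finger_gap: 31.5
grip_force: 59.9
clock: 6.68
ee_pos: [570.0, 161.5, 272.4]
eef_rot: [[0.426, 0.905, 0.0], [0.905, -0.426, -0.0], [-0.0, 0.0, -1.0]]
wrist_force: [0.5, 1.2, -0.5]
finger_gap: 31.4
grip_force: 59.9
at [570.  161.5 272.4] psi 64.76 t 6.675 F [ 0.5  1.2 -0.5] gap 31.4 grip 59.9
shift [ 0.0007 -0.0002  0.0924] twist -0.24
top 420 [(185, array([566.5, 148.2])), (200, array([567. , 148.7])), (220, array([566.5, 148.4])), (240, array([565.9, 148.6]))]
side 915 [(185, array([563.7, 171.1])), (200, array([563.3, 172.5])), (220, array([563. , 172.6])), (240, array([563.6, 172.7]))]
```

View pics/s4.png

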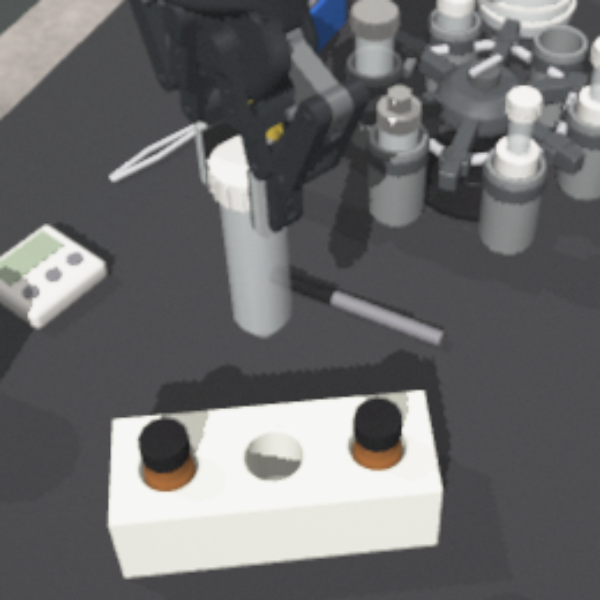

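```bash
python3 -m jog '{"motion":[[0.0005,0,0.02,0,0],[0.0005,0,0.045,0,0],[0.0005,0,0.07,0,0],[0.0005,0,0.095,0,0],[0.0005,0,0.11,0,0],[0.0005,0,0.12,0,0],[0.0005,0,0.128,0,0],[0.0005,0,0.13,0,0]]}'; python3 -m jog '{"motion":[[0,0,0.006,0,0],[0,0,0.012,0,0],[0,0,0.018,0,0],[0,0,0.024,0,0],[0,0,0.028,0,0],[0,0,0.028,0,0]]}'; python3 go.py 570.1 162.2 111 65
```

```text
clock: 7.78
ee_pos: [570.2, 162.8, 142.2]
eef_rot: [[0.425, 0.905, 0.0], [0.905, -0.425, 0.0], [0.0, 0.0, -1.0]]
wrist_force: [0.9, 0.6, -0.9]
finger_gap: 31.6
grip_force: 59.9
clock: 8.52
ee_pos: [569.9, 162.7, 113.8]
eef_rot: [[0.425, 0.905, -0.001], [0.905, -0.425, -0.0], [-0.001, -0.001, -1.0]]
wrist_force: [-0.8, 0.5, -0.8]
finger_gap: 31.3
grip_force: 59.9
at [569.9 162.7 113.8] psi 64.82 t 8.525 F [-0.8  0.5 -0.8] gap 31.3 grip 59.9
shift [-0.0003  0.0004  0.0028] twist -0.18
```

```bash
python3 -m jog '{"motion":[[0,0,0.002,0,0],[0,0,0.002,0,0],[0,0,0.002,0,0.7],[0,0,0.002,0,0.7],[0,0,0.002,0,0.7],[0,0,-0.01,0,0.7],[0,0,-0.05,0,0.7],[0,0,-0.1,0,0.7]]}'; python3 -m jog '{"motion":[[0,0,-0.03,0,0.7],[0,0,-0.03,0,0.7]]}'; python3 go.py 613.7 -235.7 242 125
python3 - <<'E'
from h import *
p,d=arm.camera("side");P=cloud("side",d);m=(P[...,2]>110)&(P[...,2]<140)&(p.min(2)>140)&(np.hypot(P[...,0]-570,P[...,1]-162)<40);q=P[m];print(np.percentile(q[:,2],90),(q.max(0)+q.min(0))/2,np.ptp(q,axis=0))
E
```

```text
clock: 9.52
ee_pos: [569.4, 162.6, 215.0]
eef_rot: [[0.425, 0.905, -0.002], [0.905, -0.425, -0.0], [-0.001, -0.002, -1.0]]
wrist_force: [1.5, 0.8, -0.1]
finger_gap: 59.8
grip_force: 0.0
clock: 9.78
ee_pos: [572.0, 163.2, 249.3]
eef_rot: [[0.425, 0.905, 0.008], [0.905, -0.425, 0.002], [0.005, 0.007, -1.0]]
wrist_force: [-0.3, -0.7, 0.7]
finger_gap: 59.9
grip_force: 0.0
at [572.  163.2 249.3] psi 64.83 t 9.775 F [-0.3 -0.7  0.7] gap 59.9 grip 0.0
shift [-0.3433  0.2073  0.007 ] twist -60.17
129.23992880164528 [569.87856303 163.21750511 121.7546376 ] [34.54032316 36.7079126  18.39542831]
```

```bash
python3 -m jog '{"motion":[[-0.017,0.01,0,-3,0.7],[-0.055,0.033,0,-10,0.7],[-0.095,0.057,0,-18,0.7],[-0.135,0.081,0,-26,0.7],[-0.175,0.106,0,-34,0.7],[-0.215,0.13,0,-42,0.7],[-0.255,0.154,0,-50,0.7],[-0.29,0.175,0,-55,0.7]]}'; python3 -m jog '{"motion":[[-0.01,0.026,0,-3,0.7],[-0.016,0.045,0,-5,0.7],[-0.016,0.045,0,-5,0.7],[-0.016,0.045,0,-5,0.7],[-0.016,0.045,0,-5,0.7]]}'; python3 go.py 613.7 -235.7 108 125
```

```text
clock: 10.82
ee_pos: [604.2, -175.5, 241.9]
eef_rot: [[-0.499, 0.866, -0.003], [0.866, 0.499, 0.001], [0.003, -0.002, -1.0]]
wrist_force: [0.0, 0.3, -0.7]
finger_gap: 59.5
grip_force: 0.0
clock: 11.45
ee_pos: [651.4, -165.5, 243.9]
eef_rot: [[-0.571, 0.821, -0.001], [0.821, 0.571, 0.0], [0.001, -0.001, -1.0]]
wrist_force: [-0.4, -0.1, 0.3]
finger_gap: 60.1
grip_force: 0.0
at [ 651.4 -165.5  243.9] psi 124.81 t 11.45 F [-0.4 -0.1  0.3] gap 60.1 grip 0.0
shift [-0.0362 -0.0709  0.1359] twist -0.19
```

```bash
python3 -m jog '{"motion":[[-0.015,-0.03,0,0,0.7],[-0.0362,-0.0709,0,0,0.7],[-0.0362,-0.0709,0.0,0,0.7],[-0.0362,-0.0709,0.03,0,0.7],[-0.0362,-0.0709,0.06,0,0.7],[-0.0362,-0.0709,0.085,0,0.7],[-0.0362,-0.0709,0.085,0,0.7],[-0.0362,-0.0709,0.085,0,0.7]]}'; python3 go.py 613.7 -235.7 108 125;python3 - <<'E'
from h import *
p,d=arm.camera("side")
cv2.imwrite("pics/s5.png",cv2.resize(p[40:240,280:480],(600,600),interpolation=cv2.INTER_CUBIC)[:,:,::-1])
E
```

```text
clock: 12.45
ee_pos: [615.2, -235.6, 160.7]
eef_rot: [[-0.571, 0.821, 0.002], [0.821, 0.571, -0.001], [-0.001, 0.001, -1.0]]
wrist_force: [0.6, -0.1, 0.6]
finger_gap: 60.0
grip_force: 0.0
at [ 615.2 -235.6  160.7] psi 124.84 t 12.45 F [ 0.6 -0.1  0.6] gap 60.0 grip 0.0
shift [ 0.0009 -0.0014  0.0527] twist -0.16
```

View pics/s5.png

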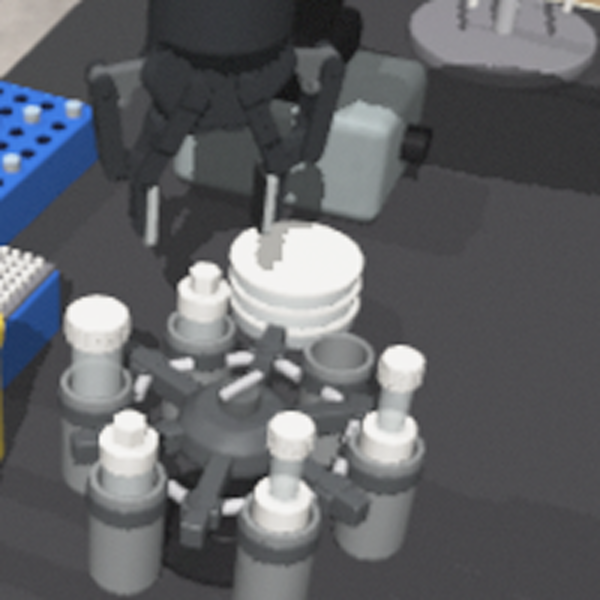

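```bash
python3 -m jog '{"motion":[[0.0006,-0.001,0.02,0,0.7],[0.0006,-0.001,0.04,0,0.7],[0.0006,-0.001,0.0525,0,0.7],[0.0006,-0.001,0.0525,0,0.7],[0.0006,-0.001,0.0525,0,0],[0.0006,-0.001,0.0525,0,0],[0.0006,-0.001,0.0525,0,0],[0.0006,-0.001,0.0525,0,0]]}' 60; python3 go.py 613.7 -235.7 258 125
```

```text
clock: 13.5
ee_pos: [614.1, -236.2, 108.0]
eef_rot: [[-0.571, 0.821, 0.002], [0.821, 0.571, -0.001], [-0.002, 0.001, -1.0]]
wrist_force: [0.0, 0.3, 3.7]
finger_gap: 27.7
grip_force: 59.2
at [ 614.1 -236.2  108. ] psi 124.82 t 13.5 F [0.  0.3 3.7] gap 27.7 grip 59.2
shift [ 4.0e-04  1.0e-04 -1.5e-01] twist -0.18
```

```bash
python3 -m jog '{"motion":[[0,0,-0.01,0,0],[0,0,-0.03,0,0],[0,0,-0.055,0,0],[0,0,-0.08,0,0],[0,0,-0.105,0,0],[0,0,-0.125,0,0],[0,0,-0.13,0,0],[0,0,-0.13,0,0]]}';  python3 go.py 529 -243.4 238 65
```

```text
clock: 14.5
ee_pos: [613.3, -235.9, 236.8]
eef_rot: [[-0.571, 0.821, -0.0], [0.821, 0.571, 0.0], [0.0, 0.0, -1.0]]
wrist_force: [0.4, -0.1, 0.3]
finger_gap: 27.9
grip_force: 59.2
at [ 613.3 -235.9  236.8] psi 124.82 t 14.5 F [ 0.4 -0.1  0.3] gap 27.9 grip 59.2
shift [ 0.042  -0.0735 -0.0012] twist 59.82
```

```bash
python3 -m jog '{"motion":[[0.004,-0.007,0,7,0],[0.012,-0.02,0,17,0],[0.02,-0.034,0,27,0],[0.028,-0.048,0,37,0],[0.035,-0.061,0,47,0],[0.042,-0.073,0,56,0],[0.042,-0.0735,0,59.8,0],[0.042,-0.0735,0,59.8,0]]}';python3 -m jog '{"motion":[[0,0,0,0,0],[0,0,0,0,0]]}';   python3 go.py 529 -243.4 180 65; python3 - <<'E'
from h import *
for n in("top","side"):
    p,d=arm.camera(n);P=cloud(n,d);m=(P[...,2]>165)&(P[...,2]<222)&(np.hypot(P[...,0]-529,P[...,1]+243)<25)&(p.max(2)>90);q=P[m];print(n,m.sum(),[(z,np.round(np.median(q[abs(q[:,2]-z)<5],0)[:2],1)) for z in(175,190,205) if (abs(q[:,2]-z)<5).any()])
    E_=np.array(arm.calibration(n)["extrinsics"])[:2,3]-[529,-243];print("expected front",np.round(np.array([529,-243.4])+14*E_/np.hypot(*E_),1))
E
```

```text
clock: 15.5
ee_pos: [528.4, -243.1, 235.3]
eef_rot: [[0.422, 0.907, -0.002], [0.907, -0.422, 0.001], [0.0, -0.002, -1.0]]
wrist_force: [-0.0, -0.0, -1.1]
finger_gap: 27.4
grip_force: 59.2
clock: 15.75
ee_pos: [529.1, -243.3, 236.4]
eef_rot: [[0.422, 0.907, -0.001], [0.907, -0.422, 0.0], [0.0, -0.001, -1.0]]
wrist_force: [0.8, -0.1, -0.2]
finger_gap: 27.6
grip_force: 59.2
at [ 529.1 -243.3  236.4] psi 65.06 t 15.75 F [ 0.8 -0.1 -0.2] gap 27.6 grip 59.2
shift [-0.0002 -0.      0.0564] twist 0.06
top 421 [(175, array([ 529.1, -229.9])), (190, array([ 528.7, -230.3])), (205, array([ 530.6, -229.9]))]
expected front [ 529.2 -229.4]
side 539 [(175, array([ 527.1, -230.9])), (190, array([ 528.3, -230.9])), (205, array([ 528.3, -230.9]))]
expected front [ 526.1 -229.7]
```

```bash
python3 -m jog '{"motion":[[0,0,0.02,0,0],[0,0,0.04,0,0],[0,0,0.05,0,0],[0,0,0.058,0,0],[0,0,0.064,0,0],[0,0,0.07,0,0],[0,0,0.07,0,0]]}';   python3 go.py 529 -243.4 108 65;
```

```text
clock: 16.73
ee_pos: [529.0, -243.4, 166.5]
eef_rot: [[0.422, 0.906, -0.0], [0.906, -0.422, 0.0], [0.0, -0.0, -1.0]]
wrist_force: [0.4, -0.2, -1.7]
finger_gap: 27.8
grip_force: 59.2
at [ 529.  -243.4  166.5] psi 65.02 t 16.725 F [ 0.4 -0.2 -1.7] gap 27.8 grip 59.2
shift [-0.      0.0001  0.0585] twist 0.02
```

```bash
python3 -m jog '{"motion":[[0,0,0.01,0,0],[0,0,0.02,0,0],[0,0,0.03,0,0],[0,0,0.04,0,0],[0,0,0.05,0,0],[0,0,0.056,0,0],[0,0,0.057,0,0],[0,0,0.057,0,0]]}';   python3 go.py 529 -243.4 108 65;
```

```text
clock: 17.73
ee_pos: [529.3, -243.5, 110.1]
eef_rot: [[0.422, 0.907, 0.0], [0.907, -0.422, -0.0], [-0.0, 0.001, -1.0]]
wrist_force: [0.8, -0.1, -1.3]
finger_gap: 27.5
grip_force: 59.2
at [ 529.3 -243.5  110.1] psi 65.03 t 17.725 F [ 0.8 -0.1 -1.3] gap 27.5 grip 59.2
shift [-0.     -0.0003  0.0021] twist 0.03
```

Down 1.5 mm more, release, rise.

```bash
python3 -m jog '{"motion":[[0,0,0.0015,0,0],[0,0,0.0015,0,0],[0,0,0.0015,0,0.6],[0,0,0.0015,0,0.6],[0,0,0.0015,0,0.6],[0,0,-0.02,0,0.6],[0,0,-0.06,0,0.6],[0,0,-0.1,0,0.6]]}';python3 -m jog '{"motion":[[0,0,-0.03,0,0.6],[0,0,-0.03,0,0.6]]}';   python3 go.py 480 -173.9 242 5;python3 - <<'E'
from h import *
p,d=arm.camera("side");P=cloud("side",d)
for c in((529,-243.4),(480,-174)):
    m=(P[...,2]>105)&(P[...,2]<165)&(p.min(2)>140)&(np.hypot(P[...,0]-c[0],P[...,1]-c[1])<30);q=P[m];z=np.percentile(q[:,2],95);q=q[q[:,2]>z-6];print(z,(q.max(0)+q.min(0))/2,np.ptp(q,axis=0))
E
```

```text
clock: 18.73
ee_pos: [528.9, -243.3, 210.6]
eef_rot: [[0.422, 0.906, -0.001], [0.906, -0.422, 0.0], [0.0, -0.001, -1.0]]
wrist_force: [0.4, -0.8, 0.9]
finger_gap: 51.3
grip_force: 0.0
clock: 18.98
ee_pos: [530.6, -244.2, 243.5]
eef_rot: [[0.422, 0.906, 0.006], [0.906, -0.422, -0.003], [-0.001, 0.007, -1.0]]
wrist_force: [0.2, -0.7, -0.4]
finger_gap: 51.5
grip_force: 0.0
at [ 530.6 -244.2  243.5] psi 65.02 t 18.975 F [ 0.2 -0.7 -0.4] gap 51.5 grip 0.0
shift [ 0.0424 -0.0755  0.0009] twist 60.02
131.5485135338714 [ 530.32118651 -241.6524073   129.39386795] [15.90714949 17.48598636  7.05216215]
151.92454252392287 [ 480.63356578 -173.7641342   149.60114116] [22.34196142 23.35401556  6.990655  ]
```

```bash
python3 -m jog '{"motion":[[0.004,-0.007,0,7,0.6],[0.012,-0.02,0,17,0.6],[0.02,-0.034,0,27,0.6],[0.028,-0.048,0,37,0.6],[0.035,-0.061,0,47,0.6],[0.042,-0.073,0,56,0.6],[0.0424,-0.0755,0,60,0.6],[0.0424,-0.0755,0,60,0.6]]}';python3 -m jog '{"motion":[[0,0,0.03,0,0.6],[0,0,0.06,0,0.6],[0,0,0.06,0,0.6]]}';   python3 go.py 480.3 -174 134 5
```

```text
clock: 20.02
ee_pos: [477.7, -172.5, 237.7]
eef_rot: [[0.996, 0.089, -0.003], [0.089, -0.996, 0.001], [-0.003, -0.002, -1.0]]
wrist_force: [0.5, 0.0, 0.1]
finger_gap: 51.3
grip_force: 0.0
clock: 20.4
ee_pos: [476.4, -172.2, 175.9]
eef_rot: [[0.996, 0.088, -0.007], [0.088, -0.996, 0.003], [-0.007, -0.004, -1.0]]
wrist_force: [0.2, 0.9, -0.7]
finger_gap: 51.1
grip_force: 0.0
at [ 476.4 -172.2  175.9] psi 5.07 t 20.4 F [ 0.2  0.9 -0.7] gap 51.1 grip 0.0
shift [0.004  0.0023 0.0419] twist 0.07
```

```bash
python3 -m jog '{"motion":[[0.002,0.001,0.0,0,0.6],[0.002,0.001,0.0,0,0.6],[0.002,0.001,0.0,0,0.6]]}';   python3 go.py 480.3 -174 134 5
```

```text
clock: 20.78
ee_pos: [481.3, -174.2, 181.1]
eef_rot: [[0.996, 0.088, 0.002], [0.088, -0.996, -0.001], [0.002, 0.001, -1.0]]
wrist_force: [0.6, -0.2, 0.0]
finger_gap: 50.9
grip_force: 0.0
at [ 481.3 -174.2  181.1] psi 5.03 t 20.775 F [ 0.6 -0.2  0. ] gap 50.9 grip 0.0
shift [-0.001  -0.0004  0.0471] twist 0.03
```

```bash
python3 -m jog '{"motion":[[-0.0005,-0.0002,0.02,0,0.6],[-0.0005,-0.0002,0.04,0,0.6],[-0.0005,-0.0002,0.047,0,0.6],[-0.0005,-0.0002,0.047,0,0.6],[-0.0005,-0.0002,0.047,0,0],[-0.0005,-0.0002,0.047,0,0],[-0.0005,-0.0002,0.047,0,0],[-0.0005,-0.0002,0.047,0,0]]}' 60;   python3 go.py 480.3 -174 134 5
```

```text
clock: 21.78
ee_pos: [480.8, -174.1, 133.9]
eef_rot: [[0.996, 0.088, 0.002], [0.088, -0.996, -0.001], [0.002, 0.001, -1.0]]
wrist_force: [-0.1, -0.4, 3.8]
finger_gap: 19.0
grip_force: 58.5
at [ 480.8 -174.1  133.9] psi 5.02 t 21.775 F [-0.1 -0.4  3.8] gap 19.0 grip 58.5
shift [-0.0005 -0.0001 -0.0001] twist 0.02
```

```bash
python3 -m jog '{"motion":[[0,0,-0.01,0,0],[0,0,-0.03,0,0],[0,0,-0.055,0,0],[0,0,-0.08,0,0],[0,0,-0.105,0,0],[0,0,-0.13,0,0],[0,0,-0.14,0,0],[0,0,-0.14,0,0]]}';  python3 -m jog '{"motion":[[0,0,0,0,0]]}'; python3 go.py 613.7 -235.7 274 125
```

```text
clock: 22.78
ee_pos: [480.2, -173.8, 273.2]
eef_rot: [[0.996, 0.088, 0.001], [0.088, -0.996, -0.0], [0.001, 0.0, -1.0]]
wrist_force: [-0.5, 0.2, -1.4]
finger_gap: 19.4
grip_force: 58.6
clock: 22.9
ee_pos: [479.6, -173.5, 271.4]
eef_rot: [[0.996, 0.088, -0.002], [0.088, -0.996, 0.001], [-0.002, -0.001, -1.0]]
wrist_force: [-0.1, -0.6, -0.3]
finger_gap: 18.8
grip_force: 58.6
at [ 479.6 -173.5  271.4] psi 5.02 t 22.9 F [-0.1 -0.6 -0.3] gap 18.8 grip 58.6
shift [ 0.1282  0.0737 -0.003 ] twist -119.98
```

```bash
python3 -m jog '{"motion":[[0.005,0.003,0,-7,0],[0.017,0.01,0,-17,0],[0.033,0.019,0,-27,0],[0.05,0.029,0,-37,0],[0.068,0.039,0,-47,0],[0.086,0.049,0,-57,0],[0.104,0.06,0,-67,0],[0.1275,0.0735,0,-75,0]]}';  python3 -m jog '{"motion":[[0,0,0,-10,0],[0,0,0,-20,0],[0,0,0,-30,0],[0,0,0,-40,0],[0,0,0,-45,0],[0,0,0,-45,0],[0,0,0,-45,0]]}'; python3 go.py 613.7 -235.7 134 125; python3 - <<'E'
from h import *
c=np.array([613.7,-235.7])
for n in("top","side"):
    p,d=arm.camera(n);P=cloud(n,d);m=(P[...,2]>165)&(P[...,2]<238)&(np.hypot(P[...,0]-c[0],P[...,1]-c[1])<25)&(p.max(2)>90);q=P[m];print(n,m.sum(),[(z,np.round(np.median(q[abs(q[:,2]-z)<5],0)[:2],1)) for z in(175,190,205,220,232) if (abs(q[:,2]-z)<5).any()])
    E_=np.array(arm.calibration(n)["extrinsics"])[:2,3]-c;print("expected front",np.round(c+14*E_/np.hypot(*E_),1))
E
```

```text
clock: 23.9
ee_pos: [613.6, -235.8, 271.0]
eef_rot: [[0.169, 0.986, -0.003], [0.986, -0.169, 0.001], [0.001, -0.003, -1.0]]
wrist_force: [0.6, -0.4, 0.1]
finger_gap: 19.0
grip_force: 58.7
clock: 24.78
ee_pos: [613.3, -235.7, 271.8]
eef_rot: [[-0.573, 0.82, -0.001], [0.82, 0.573, 0.001], [0.001, -0.001, -1.0]]
wrist_force: [-0.6, -1.0, -0.5]
finger_gap: 18.9
grip_force: 58.7
at [ 613.3 -235.7  271.8] psi 124.95 t 24.775 F [-0.6 -1.  -0.5] gap 18.9 grip 58.7
shift [-0.0004  0.0004  0.1378] twist -0.05
top 627 [(175, array([ 610.6, -224. ])), (190, array([ 609.9, -224.3])), (205, array([ 609.7, -224.4])), (220, array([ 609.1, -224.3])), (232, array([ 609.9, -224.4]))]
expected front [ 608.8 -222.6]
side 678 [(175, array([ 611.1, -224.9])), (190, array([ 611.5, -225. ])), (205, array([ 611.2, -225.3])), (220, array([ 610.8, -224.8])), (232, array([ 611.3, -225.3]))]
expected front [ 609.3 -222.4]
```

```bash
python3 -m jog '{"motion":[[0.0005,0,0.02,0,0],[0.0005,0,0.04,0,0],[0.0005,0,0.055,0,0],[0.0005,0,0.062,0,0],[0.0005,0,0.068,0,0],[0.0005,0,0.074,0,0],[0.0005,0,0.08,0,0],[0.0005,0,0.08,0,0]]}';   python3 go.py 613.7 -235.7 134 125
```

```text
clock: 25.88
ee_pos: [613.1, -235.3, 192.3]
eef_rot: [[-0.574, 0.819, -0.001], [0.819, 0.574, 0.0], [0.001, -0.0, -1.0]]
wrist_force: [0.4, 0.4, 0.5]
finger_gap: 18.9
grip_force: 58.7
at [ 613.1 -235.3  192.3] psi 125.02 t 25.875 F [0.4 0.4 0.5] gap 18.9 grip 58.7
shift [-0.0007  0.0003  0.0583] twist 0.02
```

Bottom is inside the rim (80 < 92) with no contact; continue.

```bash
python3 -m jog '{"motion":[[0,0,0.01,0,0],[0,0,0.02,0,0],[0,0,0.03,0,0],[0,0,0.04,0,0],[0,0,0.05,0,0],[0,0,0.056,0,0],[0,0,0.057,0,0],[0,0,0.057,0,0]]}';   python3 go.py 613.7 -235.7 134 125
```

```text
clock: 26.88
ee_pos: [613.4, -235.5, 136.0]
eef_rot: [[-0.574, 0.819, 0.0], [0.819, 0.574, -0.0], [-0.0, 0.0, -1.0]]
wrist_force: [-0.2, 0.1, -0.7]
finger_gap: 18.9
grip_force: 58.7
at [ 613.4 -235.5  136. ] psi 125.02 t 26.875 F [-0.2  0.1 -0.7] gap 18.9 grip 58.7
shift [-0.0003  0.0001  0.002 ] twist 0.02
```

```bash
python3 -m jog '{"motion":[[0,0,0.0015,0,0],[0,0,0.0015,0,0],[0,0,0.0015,0,0.6],[0,0,0.0015,0,0.6],[0,0,0.0015,0,0.6],[0,0,-0.02,0,0.6],[0,0,-0.06,0,0.6],[0,0,-0.1,0,0.6]]}';python3 -m jog '{"motion":[[0,0,0,0,0.7],[0,0,0,0,0.7],[0,0,0,0,0.7]]}';   python3 go.py 569.9 162.8 242 65;python3 - <<'E'
from h import *
p,d=arm.camera("side");P=cloud("side",d)
for c in((613.7,-235.7),(570,162.8)):
    m=(P[...,2]>105)&(P[...,2]<165)&(p.min(2)>140)&(np.hypot(P[...,0]-c[0],P[...,1]-c[1])<30);q=P[m];z=np.percentile(q[:,2],95);q=q[q[:,2]>z-6];print(z,(q.max(0)+q.min(0))/2,np.ptp(q,axis=0))
E
```

```text
clock: 27.88
ee_pos: [613.5, -235.5, 238.6]
eef_rot: [[-0.574, 0.819, 0.001], [0.819, 0.574, -0.001], [-0.001, 0.001, -1.0]]
wrist_force: [1.1, -0.7, 0.2]
finger_gap: 51.1
grip_force: 0.0
clock: 28.25
ee_pos: [612.6, -235.0, 234.2]
eef_rot: [[-0.574, 0.819, -0.002], [0.819, 0.574, 0.001], [0.002, -0.001, -1.0]]
wrist_force: [-0.2, -0.6, 0.1]
finger_gap: 59.7
grip_force: 0.0
at [ 612.6 -235.   234.2] psi 125.02 t 28.25 F [-0.2 -0.6  0.1] gap 59.7 grip 0.0
shift [ 0.3503  0.1934 -0.0072] twist 60.02
152.07686887651454 [ 614.94160751 -234.75595524  150.0633042 ] [21.61490106 23.51812781  7.83152235]
129.42805048508535 [570.11446272 163.03105237 127.03370244] [33.99420548 34.49553996  7.18135132]
```

```bash
python3 -m jog '{"motion":[[0.015,0.008,-0.005,4,0.7],[0.05,0.028,-0.008,12,0.7],[0.09,0.05,-0.008,20,0.7],[0.13,0.072,-0.008,28,0.7],[0.17,0.094,-0.008,37,0.7],[0.21,0.116,-0.008,46,0.7],[0.25,0.138,-0.008,54,0.7],[0.27,0.149,-0.008,60,0.7]]}';python3 -m jog '{"motion":[[0,0,0,0,0.7],[0,0,0,0,0.7]]}';   python3 go.py 569.9 162.9 242 65
```

```text
clock: 29.3
ee_pos: [579.4, 73.3, 242.6]
eef_rot: [[0.424, 0.906, -0.002], [0.906, -0.424, 0.0], [-0.001, -0.002, -1.0]]
wrist_force: [-0.1, 0.3, -0.2]
finger_gap: 59.9
grip_force: 0.0
clock: 29.55
ee_pos: [580.2, 70.7, 243.1]
eef_rot: [[0.421, 0.907, -0.001], [0.907, -0.421, -0.0], [-0.001, -0.001, -1.0]]
wrist_force: [0.3, 0.3, -0.3]
finger_gap: 60.1
grip_force: 0.0
at [580.2  70.7 243.1] psi 65.08 t 29.55 F [ 0.3  0.3 -0.3] gap 60.1 grip 0.0
shift [ 0.0793 -0.0482  0.0011] twist 0.08
```

```bash
python3 -m jog '{"motion":[[0.03,-0.018,0,0,0.7],[0.065,-0.039,0,0,0.7],[0.0793,-0.0482,0,0,0.7],[0.0793,-0.0482,0.02,0,0.7],[0.0793,-0.0482,0.05,0,0.7],[0.0793,-0.0482,0.08,0,0.7],[0.0793,-0.0482,0.08,0,0.7],[0.0793,-0.0482,0.08,0,0.7]]}';   python3 go.py 569.9 162.9 112 65
```

```text
clock: 30.55
ee_pos: [570.6, 162.6, 164.2]
eef_rot: [[0.423, 0.906, 0.0], [0.906, -0.423, -0.0], [0.0, 0.0, -1.0]]
wrist_force: [0.0, -0.2, -0.4]
finger_gap: 59.7
grip_force: 0.0
at [570.6 162.6 164.2] psi 64.96 t 30.55 F [ 0.  -0.2 -0.4] gap 59.7 grip 0.0
shift [-0.     -0.0008  0.0521] twist -0.04
```

```bash
python3 -m jog '{"motion":[[0,-0.0005,0.02,0,0.7],[0,-0.0005,0.04,0,0.7],[0,-0.0005,0.052,0,0.7],[0,-0.0005,0.052,0,0.7],[0,-0.0005,0.052,0,0],[0,-0.0005,0.052,0,0],[0,-0.0005,0.052,0,0],[0,-0.0005,0.052,0,0]]}' 60;python3 -m jog '{"motion":[[0,0,-0.01,0,0],[0,0,-0.03,0,0],[0,0,-0.055,0,0],[0,0,-0.085,0,0],[0,0,-0.115,0,0],[0,0,-0.145,0,0],[0,0,-0.16,0,0],[0,0,-0.16,0,0]]}';   python3 go.py 480 -173.9 274 5
```

```text
clock: 31.55
ee_pos: [570.4, 163.8, 112.9]
eef_rot: [[0.422, 0.906, 0.002], [0.906, -0.422, 0.0], [0.001, 0.002, -1.0]]
wrist_force: [-0.5, 0.5, 3.0]
finger_gap: 31.4
grip_force: 59.5
clock: 32.55
ee_pos: [570.2, 163.8, 273.7]
eef_rot: [[0.422, 0.906, 0.003], [0.906, -0.422, 0.001], [0.002, 0.002, -1.0]]
wrist_force: [-0.5, 0.2, -1.4]
finger_gap: 31.1
grip_force: 59.7
at [570.2 163.8 273.7] psi 65.02 t 32.55 F [-0.5  0.2 -1.4] gap 31.1 grip 59.7
shift [-0.3442  0.0608 -0.0008] twist 60.02
```

```bash
python3 -m jog '{"motion":[[-0.015,0.003,0,4,0],[-0.05,0.009,0,12,0],[-0.09,0.016,0,20,0],[-0.13,0.023,0,28,0],[-0.17,0.03,0,37,0],[-0.21,0.037,0,46,0],[-0.25,0.044,0,54,0],[-0.28,0.05,0,60,0]]}';python3 -m jog '{"motion":[[0,0,0,0,0],[0,0,0,0,0]]}';   python3 go.py 480 -173.9 274 5
```

```text
clock: 33.55
ee_pos: [495.4, -112.4, 269.8]
eef_rot: [[0.997, 0.083, -0.003], [0.083, -0.997, 0.001], [-0.003, -0.001, -1.0]]
wrist_force: [0.4, -0.2, -0.4]
finger_gap: 31.2
grip_force: 59.7
clock: 33.8
ee_pos: [496.4, -110.7, 270.6]
eef_rot: [[0.996, 0.088, -0.002], [0.088, -0.996, 0.001], [-0.002, -0.001, -1.0]]
wrist_force: [0.5, 0.8, -0.5]
finger_gap: 31.5
grip_force: 59.7
at [ 496.4 -110.7  270.6] psi 5.06 t 33.8 F [ 0.5  0.8 -0.5] gap 31.5 grip 59.7
shift [-0.0219  0.0615 -0.0034] twist 0.06
```

```bash
python3 -m jog '{"motion":[[-0.008,0.022,0,0,0],[-0.017,0.047,0,0,0],[-0.0219,0.0615,0,0,0],[-0.0219,0.0615,0,0,0],[-0.0219,0.0615,0,0,0],[-0.0219,0.0615,0,0,0]]}';   python3 go.py 480 -173.9 124 5; python3 - <<'E'
from h import *
c=np.array([480,-173.9])
for n in("top","side"):
    p,d=arm.camera(n);P=cloud(n,d);m=(P[...,2]>185)&(P[...,2]<250)&(np.hypot(P[...,0]-c[0],P[...,1]-c[1])<25)&(p.max(2)>90);q=P[m];print(n,m.sum(),[(z,np.round(np.median(q[abs(q[:,2]-z)<5],0)[:2],1)) for z in(192,205,220,232) if (abs(q[:,2]-z)<5).any()])
    E_=np.array(arm.calibration(n)["extrinsics"])[:2,3]-c;print("expected front",np.round(c+13*E_/np.hypot(*E_),1))
E
```

```text
clock: 34.55
ee_pos: [480.6, -173.7, 271.8]
eef_rot: [[0.996, 0.089, -0.0], [0.089, -0.996, 0.0], [-0.0, -0.0, -1.0]]
wrist_force: [-0.1, -0.6, -1.0]
finger_gap: 31.3
grip_force: 59.7
at [ 480.6 -173.7  271.8] psi 5.08 t 34.55 F [-0.1 -0.6 -1. ] gap 31.3 grip 59.7
shift [-0.0006  0.0002  0.1478] twist 0.08
top 164 [(192, array([ 488.4, -162.3])), (205, array([ 488.3, -162.4])), (220, array([ 488.5, -162.2])), (232, array([ 490.1, -163.9]))]
expected front [ 484.1 -161.6]
side 737 [(192, array([ 478.6, -162.5])), (205, array([ 478.6, -162.5])), (220, array([ 478.4, -162. ])), (232, array([ 478.6, -161.8]))]
expected front [ 477.9 -161.1]
```

```bash
python3 -m jog '{"motion":[[-0.0005,-0.0003,0.02,0,0],[-0.0005,-0.0003,0.045,0,0],[-0.0005,-0.0003,0.065,0,0],[-0.0005,-0.0003,0.078,0,0],[-0.0005,-0.0003,0.086,0,0],[-0.0005,-0.0003,0.094,0,0],[-0.0005,-0.0003,0.1,0,0],[-0.0005,-0.0003,0.1,0,0]]}';   python3 go.py 480 -173.9 124 5
```

```text
clock: 35.65
ee_pos: [479.7, -174.1, 171.5]
eef_rot: [[0.996, 0.088, -0.0], [0.088, -0.996, 0.0], [-0.0, -0.0, -1.0]]
wrist_force: [-0.2, -0.2, -0.3]
finger_gap: 31.3
grip_force: 59.7
at [ 479.7 -174.1  171.5] psi 5.02 t 35.65 F [-0.2 -0.2 -0.3] gap 31.3 grip 59.7
shift [ 0.0003 -0.0002  0.0475] twist 0.02
```

```bash
python3 -m jog '{"motion":[[0,0,0.01,0,0],[0,0,0.02,0,0],[0,0,0.03,0,0],[0,0,0.039,0,0],[0,0,0.044,0,0],[0,0,0.0455,0,0],[0,0,0.0455,0,0],[0,0,0.0455,0,0]]}'; python3 go.py 480 -173.9 124 5; python3 -m jog '{"motion":[[0,0,0,0,0.7],[0,0,0,0,0.7],[0,0,0,0,0.7],[0,0,-0.02,0,0.7],[0,0,-0.06,0,0.7],[0,0,-0.1,0,0.7],[0,0,-0.14,0,0.7],[0,0,-0.14,0,0.7]]}'; python3 -m jog '{"motion":[[-0.05,0,-0.03,0,0.7],[-0.1,0,-0.05,0,0.7],[-0.1,0,-0.05,0,0.7],[-0.1,0,-0.05,0,0.7]]}'
python3 - <<'E'
from h import *
for n in("side","top"):
    p,d=arm.camera(n);P=cloud(n,d)
    for k in range(6):
        a=np.radians(5.2-60*k);c=(564.7+85*np.cos(a),-166.2+85*np.sin(a))
        m=(P[...,2]>105)&(P[...,2]<165)&(p.min(2)>110)&(np.hypot(P[...,0]-c[0],P[...,1]-c[1])<30);q=P[m]
        if len(q)<20: print(n,k,"few");continue
        z=np.percentile(q[:,2],95);q=q[q[:,2]>z-6];print(n,k,round(z),np.round((q.max(0)+q.min(0))[:2]/2,1),np.ptp(q,axis=0).round()[:2])
    if n=="side": cv2.imwrite("pics/s9.png",p[:,:,::-1])
E
```

```text
clock: 36.65
ee_pos: [480.1, -174.3, 126.8]
eef_rot: [[0.996, 0.088, 0.001], [0.088, -0.996, -0.0], [0.001, 0.0, -1.0]]
wrist_force: [0.3, 0.6, -0.6]
finger_gap: 31.5
grip_force: 59.7
at [ 480.1 -174.3  126.8] psi 5.03 t 36.65 F [ 0.3  0.6 -0.6] gap 31.5 grip 59.7
shift [-0.0001 -0.0004  0.0028] twist 0.03
clock: 37.65
ee_pos: [481.6, -175.0, 271.0]
eef_rot: [[0.996, 0.088, 0.007], [0.088, -0.996, -0.004], [0.007, 0.004, -1.0]]
wrist_force: [0.6, 0.1, -0.1]
finger_gap: 60.0
grip_force: 0.0
clock: 38.15
ee_pos: [380.1, -182.8, 315.1]
eef_rot: [[0.996, 0.087, -0.001], [0.087, -0.996, 0.001], [-0.001, -0.001, -1.0]]
wrist_force: [1.2, -0.8, -0.7]
finger_gap: 60.2
grip_force: 0.0
side 0 141 [ 650.3 -157.9] [35. 35.]
side 1 152 [ 615.4 -236.1] [23. 24.]
side 2 132 [ 530.6 -241.2] [17. 18.]
side 3 141 [ 480.6 -173.3] [34. 34.]
side 4 152 [516.8 -96.1] [23. 24.]
side 5 132 [600.4 -89.6] [16. 19.]
top 0 140 [ 649.4 -158.7] [35. 36.]
top 1 150 [ 614.2 -235.7] [22. 22.]
top 2 130 [ 529.3 -242.1] [16. 16.]
top 3 140 [ 479.5 -174. ] [35. 36.]
top 4 151 [515.4 -96.8] [21. 23.]
top 5 130 [599.7 -89. ] [17. 16.]
```

View pics/s9.png

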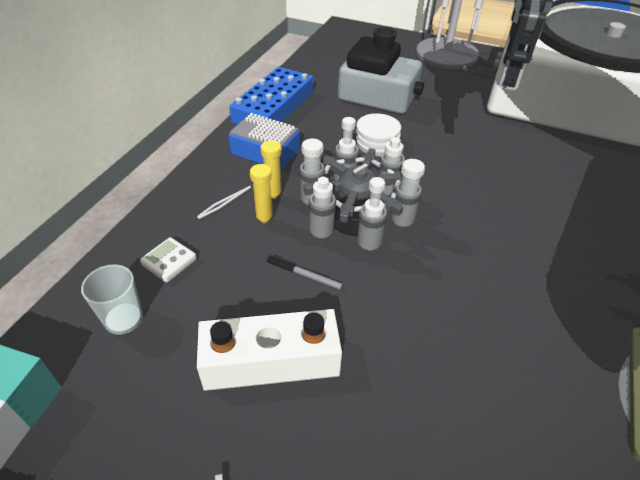

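The picture shows all six tubes seated at the right heights, with like opposite like: tall (312,150)/(412,170), ridge (322,187)/(394,148), slim (348,127)/(377,187). The vials at (221,335) and (314,325) have not moved, and the arm is clear.

```bash
python3 -c "
from rig import arm
print(arm.close_job())"
```

```text
the job is handed in; nothing more can be done
None
```

The job is handed in after about 38 s on the robot's clock: the last camera check showed all six tubes fully down in the buckets, each straight across from the other of its kind, with the vials undisturbed and the arm clear; no verdict was returned.

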